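Refit the fallen knob on the bench gas valve and hold it pressed

ROBOT

A 6-joint arm with a two-finger parallel gripper is mounted at the origin on the work surface. World frame = base frame: x ahead of the robot, y to its left, z up, the work surface at z = 0. Lengths are in m, angles in rad, forces in N, time in s.
With the tool pointing down it reaches from about 0.25 to 0.725 m from the base axis. Payload 4 kg.
Tool frame: the origin (TCP) lies on the centre line of the jaws, within the pads' length; the fingertips stand 14 mm ahead of it and the grasp point (between the pads) lies 5 mm behind it; z points along the fingers, y is the direction in which the jaws open and shut (so a half turn about z gives the same grasp; the last joint's range is limited). The gripper opens to 85 mm and grips with 20 to 120 N. Pads are 22 mm wide; open, the fingers measure 114 mm over their backs; the gripper's body (76 mm by 85 mm) begins 54 mm behind the grasp point. The pads swing forward as they close: fully open they stand 13 mm farther back than shut.
Start: joints at [1.321, 0.241, 0.005, 1.335, 0, 1.571], TCP at [0.124, 0.484, 0.245] pointing down, gripper open.
Joint ranges: [-2.72, 2.72], [-1.05, 1.87], [-1.09, 1.28], [-1.99, 2.15], [-1.42, 1.44], [-3.14, 3.14]. Speed limits (rad/s): [2.79, 2.79, 3.14, 3.14, 3.14, 3.14].

INTERFACE

Orientations are given as a rotation vector (axis times angle).
In Python, from bench import readout, camera, camera_model, r gives the robot as it stands.
- The arm moves only by the tool arm_command, never from a script. Its argument "motion" is one flat list of numbers, 7 for each row, row after row: the shift along the world's x, y, z in m, then the turn, a rotation vector about the world's x, y, z in degrees, then the opening, from 0 (shut) to 1 (fully open). In form: [tx, ty, tz, ax, ay, az, hand, tx, ty, tz, ax, ay, az, hand, ...]. A call has 1 to 8 rows; each row is the pose to reach, as a shift and turn from the pose commanded when the call began; what a row does not reach only later rows make up. A row lasts 1/8 s, in which the tool goes at most 62.5 mm and 10.7 degrees, less where a joint would pass 70% of its speed; a pose out of reach is approached as far as the arm can. A call with a gripper value outside its range is refused whole. The fingers move at their own pace and stop on an object; the grip force is fixed at half the most. Time passes only in rows, so rows that repeat a pose let the fingers close. It gives the time, the measured TCP pose, the force and the opening at its end, in the units of the state.
- readout.state(): the state, without advancing time (a new reading comes with each control period).
- camera(name): name is "scene" or "top" or "wrist"; returns (picture, depth): 400x640x3 uint8, blue, green, red; 400x640 float32, m along the optical axis (not along the pixel's ray), 0 where there is no reading.
- camera_model(name): a dict with "camera_matrix" (3x3 intrinsics, pixels), "R" (3x3) and "t" (3): a world point X has camera coordinates R X + t. Camera axes: x right, y down, z forward; pixel columns grow to the right and rows downward; lengths in m; the calibration is good to about 2 mm. The wrist camera is an equidistant fisheye: a pixel r from the principal point sees the ray r / f radians off the axis. A picture is of the moment at which its call begins: read the wrist's pose just before it. camera_model takes no time and is no camera call; for the wrist camera it gives the pose at the moment of the call.
- r.job_done(): hands the job in, once; it reports no verdict.
The state is a dict: "time": time; "qpos": joint angles; "qvel": joint speeds; "effort": joint torques, N m; "eef_pos": TCP position; "eef_rot": TCP orientation; "wrist_force": force on the tool from outside, world axes, zero at the start; "torque": the same for the moment, N m; "width": opening from 0.0 (shut) to 1.0 (fully open).
Only numpy, scipy, OpenCV 4.12 (cv2) and the standard library are available. Lean on these libraries where they do the work, as an engineer would, in place of code of your own. Each camera call takes 0.05 s, during which the arm holds its last target.

TASK

The black knob of the yellow gas outlet with the bare spindle has come off and lies on its side. Stand it upright on the bench (bore down), then turn it so that its bore matches the D-shaped spindle, push it fully home on that spindle and press it down against the spring, nearly to the end of its travel. Finish while still gripping the knob and holding it pressed down; do not shift or knock over the loose things standing around.

Things in the scene. Friction and masses are not known exactly. Their poses are not given: they have to be found in the camera images.
- knob: loose black knob, 44 (x) by 32 (y) by 42 mm (z, its axis), 60-90 g; yellow pointer stripe on its +y face and top. Origin: centre of its underside, mouth of the D-bore: 20 mm deep, round part 9.9 mm radius about z, flat 3.8 mm from the axis on the stripe's (+y) side. Starts lying on its -y face: z level, stripe up, origin 16 mm above the bench. Upright: z up
- spindle_tip (a point): top centre of the bare fixed-yaw steel D-spindle on a yellow gas outlet: 9 mm radius, flat 3 mm from the axis on its +y side, top edge bevelled 1 mm; z up. Unpressed 96 mm above bench, 30 above the bonnet (18 mm radius; body 29, foot 38). Knob fits only with its +y along this +y (within 0.1 rad); home, its origin is 20 mm below this point. Nozzle: 68 mm to this -x, 34 mm up
- spindle (a joint): how far the spindle is pressed down, m: 0 up, 0.008 at its stop; a spring resists with about 6 N at the start of the travel, 10 N at 5 mm and 13 N at the stop. Pushing the fully seated knob down carries the spindle with it
- neighbour: the second, equal fixed outlet, whose knob is already fitted (top 118 mm above the bench); leave it alone. Origin: centre of its foot on the bench
- stopper: loose black rubber stopper, 32 mm wide, 26 mm tall, upright; origin: centre of its underside
- reagent: loose amber bottle, 56 mm diameter, 125 mm tall; origin: centre of its underside
- beaker: loose glass beaker, 68 mm diameter, 85 mm tall; origin: centre of its underside
- wash_bottle: loose white bottle with blue cap, 56 mm diameter, 130 mm tall; origin: centre of its underside
- rack: loose white test-tube rack, 200 mm (its x) by 70 mm (its y), with its tubes 127 mm tall; origin: centre of its underside
- knob_pointer (a point): foot of the yellow stripe: on the knob's +y face at its lower edge, 16 mm from the knob's axis towards +y, level with the knob's origin
There are look-alikes about, which are no part of the job. Leave any brown look-alike of the knob alone.

How it is judged:
By the outcome, as a careful person would: the job done as asked, in the order asked, and still so for the second after the job is handed in, while the arm keeps its last pose, push and grip.
It also fails if it takes over 61 s, if anything falls off the work surface, if the arm or the gripper's body presses on something with over 40 N, if the wrist force passes 120 N, or if a joint passes its speed limit or range.

## Working session

There is one attempt and no reset: what is moved stays moved. The work goes in short steps, Python scripts to look and compute and a tool call to move; the robot and the scene stay as the last step left them, time stands still between calls to the robot, and variables do not carry over. Pictures are saved under pics/ and viewed, and the job is handed in when it is done.

Besides the shell and the picture viewer there is one more tool, called after "Request:" in YAML: its name, and indented under it one key for each argument. arm_command: Moves the arm, as the interface text tells. Its arguments: {"type":"object","properties":{"motion":{"type":"array"}},"required":["motion"]}

```bash
ls; mkdir -p pics; python3 - <<'E'
from bench import readout,camera,camera_model,r
import cv2,numpy as np
print(readout.state())
for n in("scene","top","wrist"):
    p,d=camera(n); cv2.imwrite(f"pics/{n}0.png",p); np.save(f"pics/{n}0.npy",d); m=camera_model(n); print(n,m)
    np.savez(f"pics/{n}0.npz",K=m["camera_matrix"],R=m["R"],t=m["t"],d=d)
E
```

```text
pics
{'time': 0.0, 'qpos': array([1.32099640e+00, 2.41403025e-01, 3.72103877e-03, 1.33521948e+00,
       4.82683683e-06, 1.57078012e+00]), 'qvel': array([-0.00185345, -0.00048955, -0.00106337, -0.00093707,  0.00045891,
       -0.00030972]), 'effort': array([-6.32616229e-04, -3.72317183e+01,  2.52408224e+01,  1.69056054e-02,
       -8.87344027e-05, -1.37940953e-05]), 'eef_pos': array([0.12345233, 0.48388798, 0.2444167 ]), 'eef_rot': array([-0.39130668, -3.11685656,  0.00327975]), 'wrist_force': array([ 0.13070098, -0.63848079,  0.96596679]), 'torque': array([0.02865255, 0.02627805, 0.04138135]), 'width': 1.0009038590098016}
scene {'camera_matrix': array([[466.37075743,   0.        , 314.70537222],
       [  0.        , 466.37075743, 200.99583436],
       [  0.        ,   0.        ,   1.        ]]), 'R': array([[-0.68004524,  0.73316232, -0.00338767],
       [ 0.51646195,  0.47575483, -0.71198624],
       [-0.52038978, -0.48593246, -0.70218525]]), 't': array([ 0.33307125, -0.25472634,  1.46127533])}
top {'camera_matrix': array([[397.67094221,   0.        , 319.95045359],
       [  0.        , 397.67094221, 208.32365035],
       [  0.        ,   0.        ,   1.        ]]), 'R': array([[-0.02665087, -0.99958659, -0.01078787],
       [-0.99533776,  0.0275352 , -0.09243674],
       [ 0.09269557,  0.00827406, -0.99566012]]), 't': array([0.06979152, 0.55494765, 1.11185891])}
wrist {'camera_matrix': array([[309.70691629,   0.        , 322.73456478],
       [  0.        , 309.70691629, 193.11414823],
       [  0.        ,   0.        ,   1.        ]]), 'R': array([[ 0.24754743,  0.96887256, -0.00249721],
       [ 0.92473541, -0.2354997 ,  0.29900554],
       [ 0.28911017, -0.07632731, -0.95424811]]), 't': array([-0.49899207, -0.03937349,  0.37920637])}
```

View pics/scene0.png

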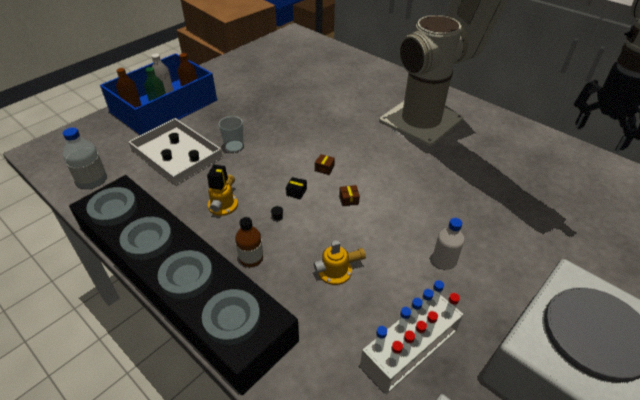

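View pics/top0.png

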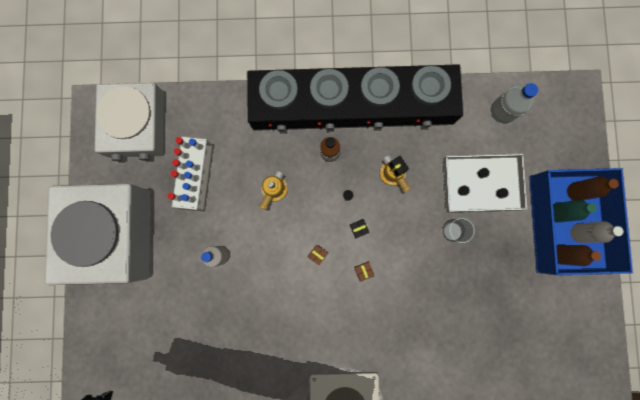

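View pics/wrist0.png

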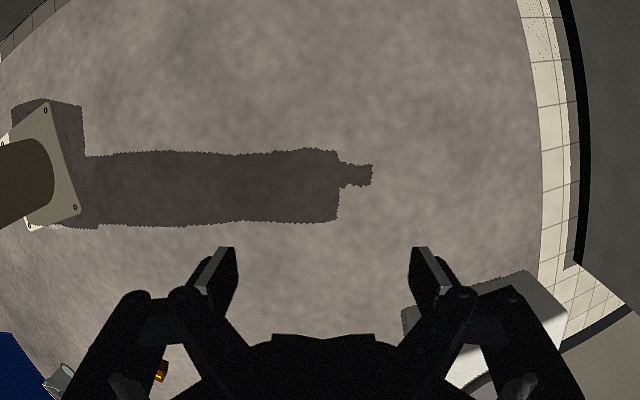

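```bash
python3 - <<'E'
import cv2,numpy as np
t=cv2.imread("pics/top0.png");s=cv2.imread("pics/scene0.png")
a=cv2.resize(t[205:290,300:385],None,fx=8,fy=8,interpolation=cv2.INTER_CUBIC)[:600]
b=cv2.resize(t[160:215,245:305],None,fx=10,fy=10,interpolation=cv2.INTER_CUBIC)
c=cv2.resize(s[145:225,265:365],None,fx=7,fy=7,interpolation=cv2.INTER_CUBIC)
d=cv2.resize(s[230:290,305:375],None,fx=9,fy=9,interpolation=cv2.INTER_CUBIC)
for n,i in zip("abcd",(a,b,c,d)): cv2.imwrite(f"pics/c0{n}.png",np.clip(i*1.6,0,255).astype(np.uint8))
E
```

```text
(no output)
```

View pics/c0a.png

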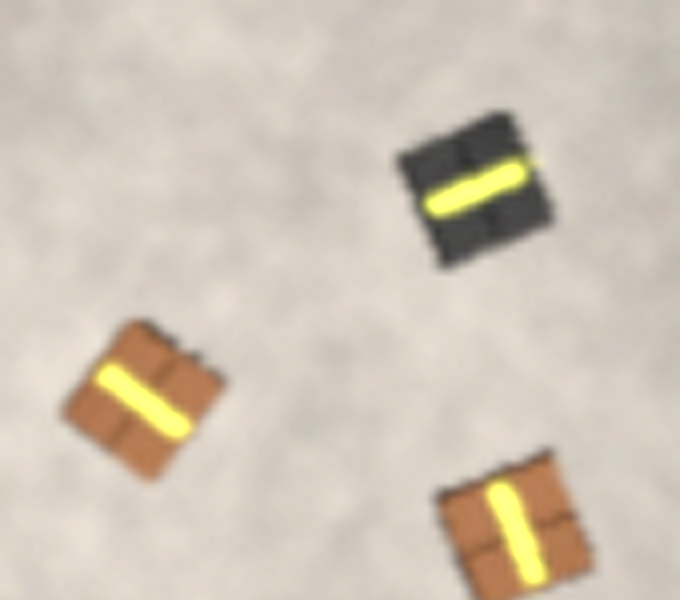

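View pics/c0b.png

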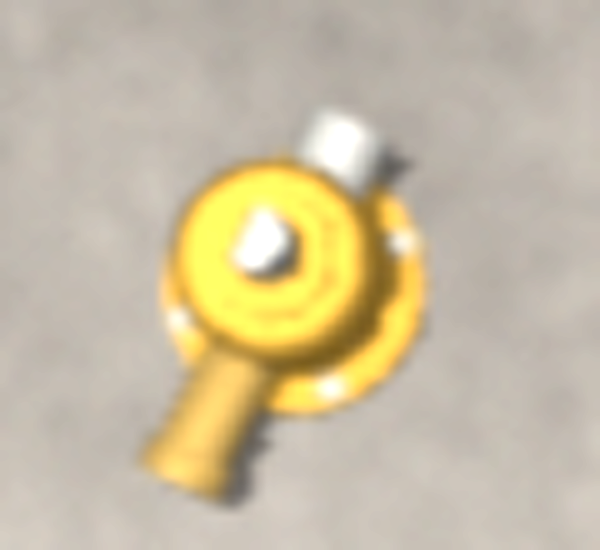

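View pics/c0c.png

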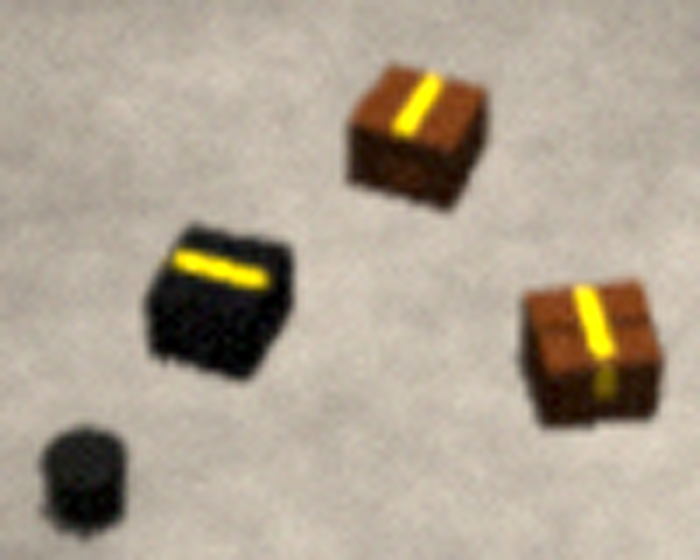

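View pics/c0d.png

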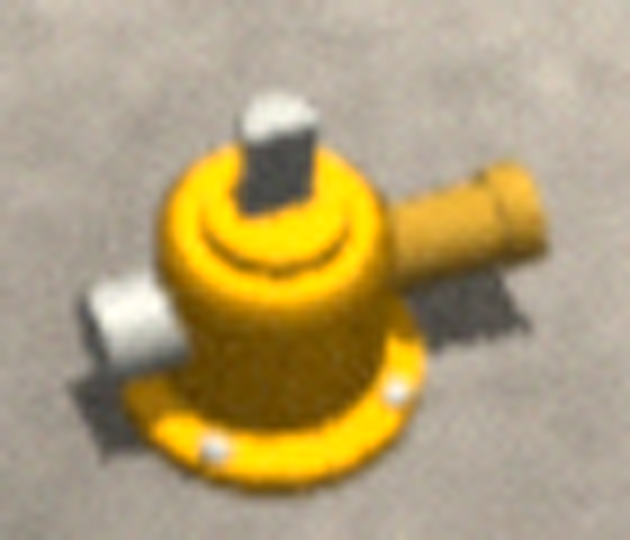

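```bash
cat > h.py <<'E'
import numpy as np,cv2
def load(n): 
    z=np.load(f"pics/{n}.npz"); return z["K"],z["R"],z["t"],z["d"]
def ray(u,v,K,fish):
    x=(u-K[0,2])/K[0,0]; y=(v-K[1,2])/K[1,1]
    if not fish: return np.array([x,y,1.])
    th=np.hypot(x,y); s=np.sin(th)/th if th>1e-9 else 1
    return np.array([x*s,y*s,np.cos(th)])
def onplane(n,u,v,z):
    K,R,t,d=load(n); c=-R.T@t; w=R.T@ray(u,v,K,n.startswith("wrist")); return c+w*(z-c[2])/w[2]
def bydepth(n,u,v):
    K,R,t,d=load(n); r=ray(u,v,K,n.startswith("wrist")); D=d[int(round(v)),int(round(u))]; return R.T@(r*D/r[2]-t)
def proj(n,X):
    K,R,t,d=load(n); c=R@np.asarray(X,float)+t
    if n.startswith("wrist"):
        th=np.arctan2(np.hypot(c[0],c[1]),c[2]); q=c[:2]/np.hypot(c[0],c[1])*th
    else: q=c[:2]/c[2]
    return q*[K[0,0],K[1,1]]+K[:2,2]
def snap(name,tag):
    from bench import camera,camera_model,readout
    m=camera_model(name); p,d=camera(name)
    np.savez(f"pics/{tag}.npz",K=m["camera_matrix"],R=m["R"],t=m["t"],d=d); cv2.imwrite(f"pics/{tag}.png",p); return p
def crop(tag,x0,y0,x1,y1,f,out,g=1.6):
    p=cv2.imread(f"pics/{tag}.png")[y0:y1,x0:x1]
    cv2.imwrite(f"pics/{out}.png",np.clip(cv2.resize(p,None,fx=f,fy=f,interpolation=cv2.INTER_CUBIC)*g,0,255).astype(np.uint8))
E
python3 - <<'E'
from h import *
np.set_printoptions(precision=4,suppress=True)
f=lambda x,y:(300+(x+.5)/8-.5,205+(y+.5)/8-.5)
cs=[(400,157),(443,268),(553,220),(510,112)]
P=[onplane("top0",*f(*c),.032) for c in cs]; print(np.array(P),np.mean(P,0))
print([np.linalg.norm(P[i]-P[i-1]) for i in range(4)])
a,b=onplane("top0",*f(430,207),.032),onplane("top0",*f(525,170),.032);print("stripe",a,b,np.degrees(np.arctan2(*(b-a)[1::-1])))
print("depth",bydepth("top0",*f(475,190)))
# scene stripe
g=lambda x,y:(265+(x+.5)/7-.5,145+(y+.5)/7-.5)
a,b=onplane("scene0",*g(178,260),.032),onplane("scene0",*g(265,279),.032);print("scene stripe",a,b)
f2=lambda x,y:(245+(x+.5)/10-.5,160+(y+.5)/10-.5)
print("tip top",onplane("top0",*f2(262,240),.096),bydepth("top0",*f2(262,240)))
g2=lambda x,y:(305+(x+.5)/9-.5,230+(y+.5)/9-.5)
print("tip scene",onplane("scene0",*g2(280,115),.096),bydepth("scene0",*g2(280,115)))
# nozzle end centre z=.034+.0? "34 mm up"
print("nozzle end top",onplane("top0",*f2(190,475),.034),"foot",onplane("top0",*f2(292,285),.0))
print("nozzle scene",onplane("scene0",*g2(520,205),.034))
K,R,t,d=load("wrist0");print("wristcam",-R.T@t)
# objects
for n,(u,v),z in [("stopper",(348,195),.026),("reagent",(330,145),.12),("neigh",(397,166),.118),("beaker",(459,230),.085),("wash",(207,257),.13),("rack",(190,172),.1),("brown1",(318,254),.032),("brown2",(365,271),.032)]:
    print(n,onplane("top0",u,v,z))
E
```

```text
[[ 0.5086 -0.028   0.032 ]
 [ 0.469  -0.0419  0.032 ]
 [ 0.4849 -0.0813  0.032 ]
 [ 0.5235 -0.0675  0.032 ]] [ 0.4965 -0.0547  0.032 ]
[np.float64(0.04220824438395539), np.float64(0.04195331824545904), np.float64(0.0424867025460793), np.float64(0.04101109742104268)]
stripe [ 0.4907 -0.038   0.032 ] [ 0.5028 -0.0721  0.032 ] -70.32610981439005
depth [ 0.4962 -0.0541  0.0331]
scene stripe [ 0.5065 -0.0717  0.032 ] [ 0.4922 -0.0408  0.032 ]
tip top [0.6211 0.1853 0.096 ] [0.6208 0.1851 0.0977]
tip scene [0.6236 0.1846 0.096 ] [0.6233 0.1844 0.0956]
nozzle end top [0.564 0.215 0.034] foot [0.6228 0.1893 0.    ]
nozzle scene [0.5644 0.2142 0.034 ]
wristcam [0.0503 0.5031 0.3724]
stopper [ 0.5928 -0.0268  0.026 ]
reagent [0.7164 0.0227 0.12  ]
neigh [ 0.655  -0.1532  0.118 ]
beaker [ 0.4823 -0.318   0.085 ]
wash [0.429  0.3483 0.13  ]
rack [0.6582 0.4032 0.1   ]
brown1 [0.4271 0.0636 0.032 ]
brown2 [ 0.3763 -0.0668  0.032 ]
```

Request:
arm_command:
  motion: [0.023,-0.034,0,0,0,-3.5,1,0.047,-0.067,0,0,0,-7,1,0.07,-0.1,0,0,0,-10.5,1,0.093,-0.135,0,0,0,-14,1,0.116,-0.168,0,0,0,-17.5,1,0.14,-0.202,0,0,0,-21,1,0.163,-0.235,0,0,0,-24.5,1,0.187,-0.269,0,0,0,-28,1]

```text
time: 1.15
eef_pos: [0.311, 0.2143, 0.2452]
eef_rot: [-1.136, -2.929, -0.0]
wrist_force: [-0.1, -0.0, 0.4]
width: 1.002
```

Request:
arm_command:
  motion: [0.023,-0.034,0,0,0,-3.5,1,0.047,-0.067,0,0,0,-7,1,0.07,-0.1,0,0,0,-10.5,1,0.093,-0.135,0,0,0,-14,1,0.116,-0.168,0,0,0,-17.5,1,0.14,-0.202,0,0,0,-21,1,0.163,-0.235,0,0,0,-24.5,1,0.186,-0.269,0,0,0,-27.7,1]

```text
time: 2.15
eef_pos: [0.4971, -0.0547, 0.245]
eef_rot: [-1.804, -2.571, 0.0]
wrist_force: [0.2, 0.3, 0.0]
width: 1.001
```

```bash
python3 - <<'E'
from h import *
from bench import readout
snap("wrist","wrist1"); print(readout.state()["eef_pos"])
E
```

```text
[ 0.49976309 -0.05839363  0.2446521 ]
```

View pics/wrist1.png

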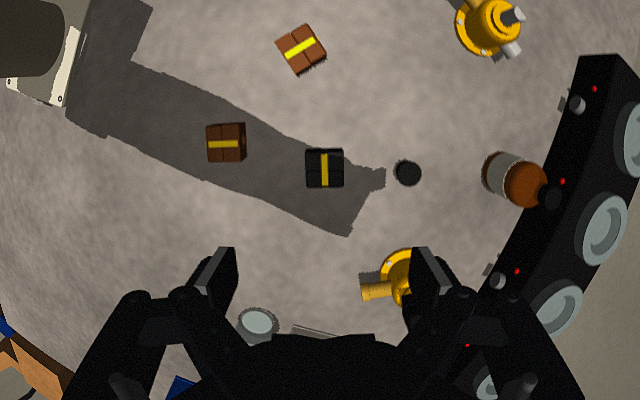

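```bash
python3 - <<'E'
from h import *
crop("wrist1",295,135,355,200,9,"c1a",2.2);crop("wrist1",450,0,530,70,8,"c1b",1.5)
E
```

```text
(no output)
```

View pics/c1a.png

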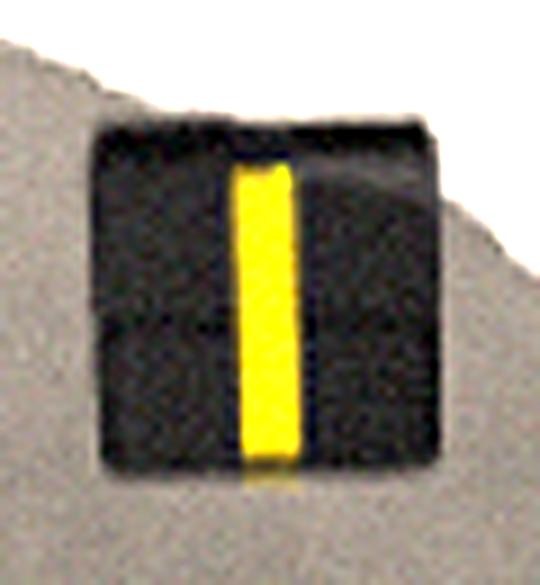

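View pics/c1b.png

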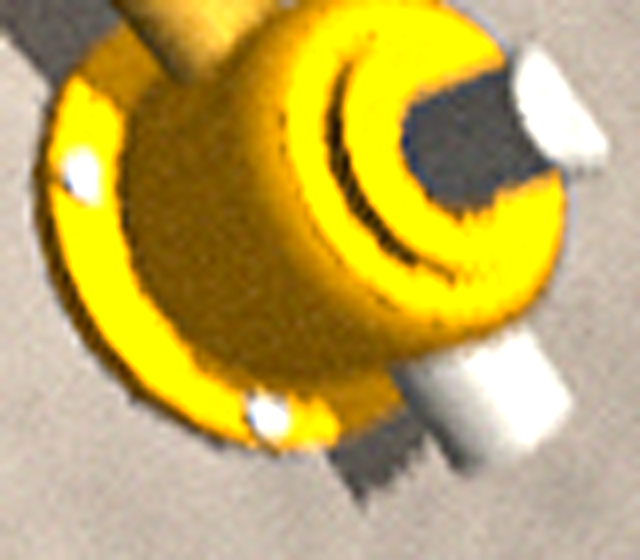

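```bash
python3 - <<'E'
from h import *
np.set_printoptions(precision=4,suppress=True)
f=lambda x,y:(295+(x+.5)/9-.5,135+(y+.5)/9-.5)
W=lambda x,y:onplane("wrist1",*f(x,y),.032)
a,b=W(263,165),W(271,465); print("stripe",a,b,np.degrees(np.arctan2(*(b-a)[1::-1])),np.linalg.norm(b-a))
l,r_=W(97,320),W(438,320);print("sides",l,r_,(l+r_)/2,np.linalg.norm(l-r_),np.degrees(np.arctan2(*(r_-l)[1::-1])))
g=lambda x,y:(450+(x+.5)/8-.5,(y+.5)/8-.5)
V=lambda x,y:onplane("wrist1",*g(x,y),.096)
a,b=V(520,55),V(575,165);print("flat edge",a,b,np.degrees(np.arctan2(*(b-a)[1::-1])))
print("tip",V(562,105), "depth",bydepth("wrist1",*g(565,108)))
# flat line bottom at bonnet z=.066
V2=lambda x,y:onplane("wrist1",*g(x,y),.066)
E
```

```text
stripe [ 0.4931 -0.039   0.032 ] [ 0.5072 -0.075   0.032 ] -68.59142918128501 0.03870996416067584
sides [ 0.4802 -0.0646  0.032 ] [ 0.5205 -0.05    0.032 ] [ 0.5003 -0.0573  0.032 ] 0.04282945214890592 19.883476919200625
flat edge [0.6163 0.1871 0.096 ] [0.6284 0.1771 0.096 ] -39.306053168595774
tip [0.6242 0.1841 0.096 ] depth [0.6259 0.1852 0.094 ]
```

```bash
python3 - <<'E'
from h import *
from bench import readout
for i in range(2):
  s=readout.state(); print(s["time"],s["eef_pos"],s["eef_rot"],s["qpos"],s["qvel"])
E
```

```text
2.2 [ 0.49976309 -0.05839363  0.2446521 ] [ 1.80885496e+00  2.56435954e+00 -2.40785947e-03] [-0.11458741  0.24536731  0.00952968  1.33266074 -0.003003    1.11406797] [ 0.04880692 -0.03805437 -0.06099022  0.00736835  0.03460378  0.01451742]
2.2 [ 0.49976309 -0.05839363  0.2446521 ] [ 1.80885496e+00  2.56435954e+00 -2.40785947e-03] [-0.11458741  0.24536731  0.00952968  1.33266074 -0.003003    1.11406797] [ 0.04880692 -0.03805437 -0.06099022  0.00736835  0.03460378  0.01451742]
```

Request:
arm_command:
  motion: [0,0,-0.01,5.27,1.97,0,1,0,0,-0.02,10.54,3.94,0,1,0,0,-0.035,15.8,5.9,0,1,0,0,-0.05,21.1,7.9,0,1,0,0,-0.065,26.3,9.85,0,1,0,0,-0.08,31.6,11.8,0,1,0,0,-0.095,36.9,13.8,0,1,0,0,-0.1,42.15,15.8,0,1]

```text
time: 3.2
eef_pos: [0.4962, -0.0534, 0.1442]
eef_rot: [-1.394, -1.989, -0.571]
wrist_force: [-0.8, 0.3, 0.0]
width: 0.999
```

Request:
arm_command:
  motion: [0,0,0,0,0,0,1,0,0,0,0,0,0,1]

```text
time: 3.45
eef_pos: [0.4968, -0.0534, 0.1455]
eef_rot: [-1.396, -1.995, -0.57]
wrist_force: [-0.2, -1.2, -0.7]
width: 1.0
```

```bash
cat > st.py <<'E'
from h import *
from bench import readout
from scipy.spatial.transform import Rotation as Ro
np.set_printoptions(precision=4,suppress=True)
def st():
  s=readout.state(); R=Ro.from_rotvec(s["eef_rot"]).as_matrix()
  print("t",round(s["time"],2),"pos",s["eef_pos"],"x",R[:,0],"y",R[:,1],"z",R[:,2],"yaw_y",np.degrees(np.arctan2(R[1,1],R[0,1])))
  print("q",s["qpos"],"F",s["wrist_force"],"w",s["width"])
E
python3 - <<'E'
from st import *
st();snap("wrist","wrist2");snap("scene","scene2");crop("scene2",200,60,520,260,2.5,"c2")
E
```

```text
t 3.45 pos [ 0.4968 -0.0534  0.1455] x [-0.2398  0.6662  0.7061] y [ 0.9387  0.3447 -0.0065] z [-0.2478  0.6613 -0.708 ] yaw_y 20.166296239254173
q [-0.4066  0.7247  0.2377  1.6883  0.5345  0.6446] F [-0.1819 -1.1961 -0.737 ] w 0.9997834808706032
```

View pics/wrist2.png

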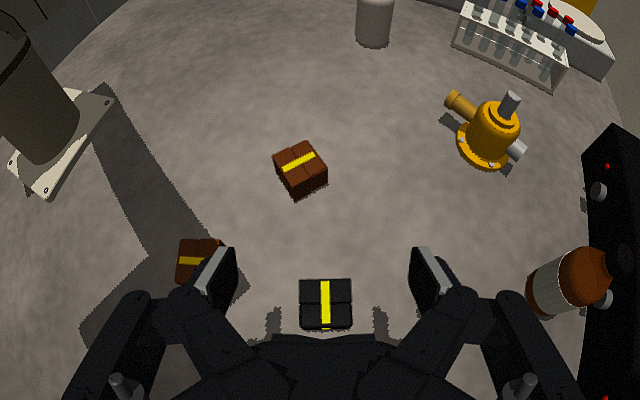

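View pics/c2.png

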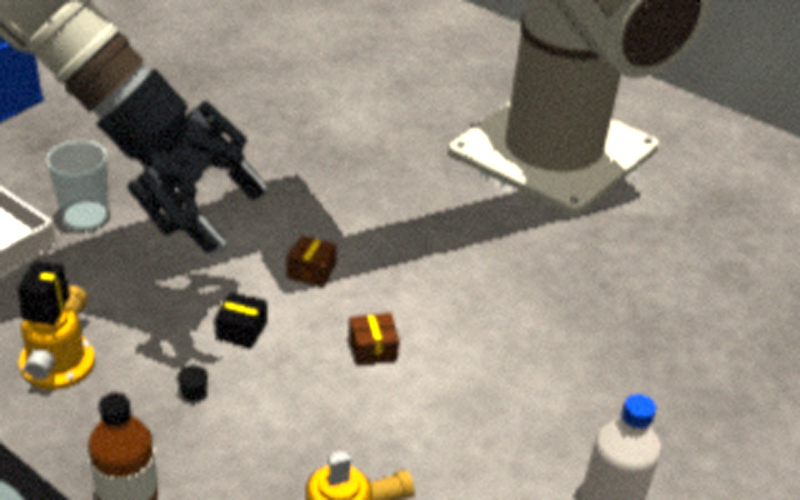

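Request:
arm_command:
  motion: [0,0,-0.025,0,0,0,1,0.001,-0.002,-0.05,0,0,0,1,0.002,-0.003,-0.075,0,0,0,1,0.002,-0.003,-0.1,0,0,0,1,0.002,-0.003,-0.11,0,0,0,1,0.002,-0.003,-0.118,0,0,0,1,0.002,-0.003,-0.123,0,0,0,1,0.002,-0.003,-0.123,0,0,0,1]

```text
time: 4.55
eef_pos: [0.4987, -0.0566, 0.0226]
eef_rot: [-1.396, -1.993, -0.57]
wrist_force: [0.8, -0.3, -0.1]
width: 1.002
```

```bash
python3 - <<'E'
from st import *
st();snap("wrist","wrist3");crop("wrist3",160,180,480,400,2.5,"c3",2.2)
E
```

```text
t 4.55 pos [ 0.4987 -0.0566  0.0226] x [-0.2392  0.6655  0.707 ] y [ 0.9388  0.3445 -0.0067] z [-0.248   0.6621 -0.7072] yaw_y 20.15111077507549
q [-0.4104  0.8706  0.1641  1.4717  0.5331  0.6407] F [ 0.8098 -0.3221 -0.0797] w 1.0015589930910875
```

View pics/c3.png

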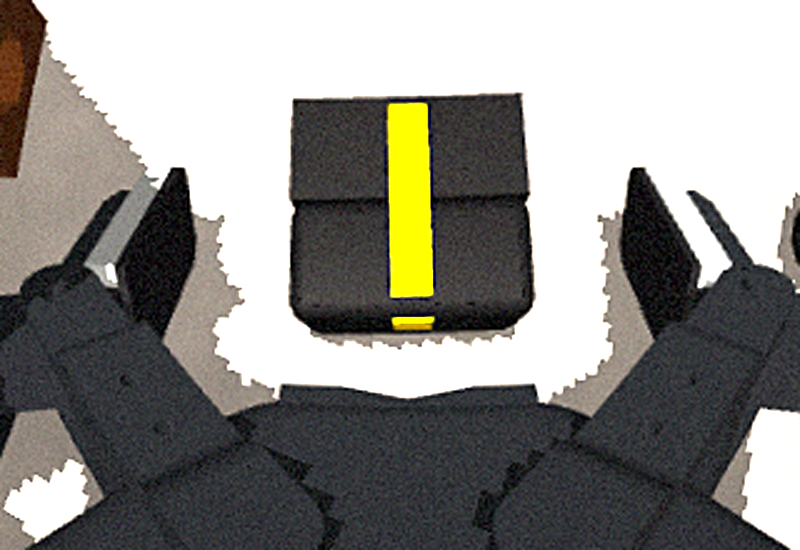

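Request:
arm_command:
  motion: [0,0,0,0,0,0,0,0,0,0,0,0,0,0,0,0,0,0,0,0,0,0,0,0,0,0,0,0,0,0,0,0,0,0,0,0,0,0,0,0,0,0]

```text
time: 5.35
eef_pos: [0.4989, -0.0567, 0.0228]
eef_rot: [-1.396, -1.994, -0.571]
wrist_force: [1.4, -2.7, 6.0]
width: 0.503
```

```bash
python3 - <<'E'
from st import *
st();snap("wrist","wrist4");crop("wrist4",160,180,480,400,2.5,"c4",2.2)
E
```

```text
t 5.35 pos [ 0.4989 -0.0567  0.0228] x [-0.2392  0.6655  0.707 ] y [ 0.9389  0.3441 -0.0063] z [-0.2475  0.6623 -0.7072] yaw_y 20.12974732341306
q [-0.4107  0.8705  0.1644  1.4719  0.5333  0.6406] F [ 1.3944 -2.6813  6.002 ] w 0.5031182419757548
```

View pics/c4.png

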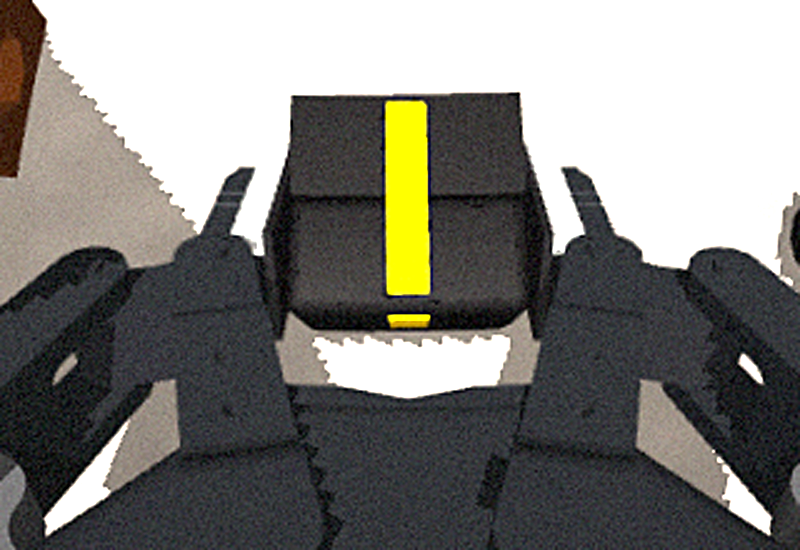

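Request:
arm_command:
  motion: [0,0,0.02,0,0,0,0,0,0,0.05,0,0,0,0,0,0,0.07,-7.5,-2.75,0,0,0,0,0.08,-15.0,-5.5,0,0,0,0,0.08,-22.5,-8.25,0,0,0,0,0.08,-30.0,-11.0,0,0,0,0,0.08,-37.5,-13.75,0,0,0,0,0.08,-45.0,-16.5,0,0]

```text
time: 6.4
eef_pos: [0.4984, -0.0563, 0.1036]
eef_rot: [1.78, 2.535, -0.054]
wrist_force: [0.0, 0.9, -1.0]
width: 0.506
```

Request:
arm_command:
  motion: [0,0,0,-7.5,-2.75,0,0,0,0,0,-15,-5.5,0,0,0,0,0,-22.5,-8.25,0,0,0,0,0,-30,-11,0,0,0,0,0,-37.5,-13.75,0,0,0,0,0,-39.5,-14.5,0,0,0,0,0,-39.5,-14.5,0,0]

```text
time: 7.28
eef_pos: [0.4979, -0.0557, 0.1019]
eef_rot: [1.4, 1.996, -0.581]
wrist_force: [0.6, -0.4, -0.4]
width: 0.502
```

```bash
python3 - <<'E'
from st import *
st();snap("wrist","wrist5");snap("scene","scene5");crop("wrist5",160,180,480,400,2.5,"c5",2.2);crop("scene5",200,60,520,260,2.5,"c5s")
E
```

```text
t 7.28 pos [ 0.4979 -0.0557  0.1019] x [-0.2419  0.6654 -0.7062] y [ 0.9405  0.3397 -0.0021] z [ 0.2385 -0.6648 -0.708 ] yaw_y 19.857905917026365
q [ 0.3087  0.3819 -0.4738  0.6794 -0.7835  1.5173] F [ 0.6281 -0.4473 -0.4317] w 0.5015354847805479
```

View pics/c5.png

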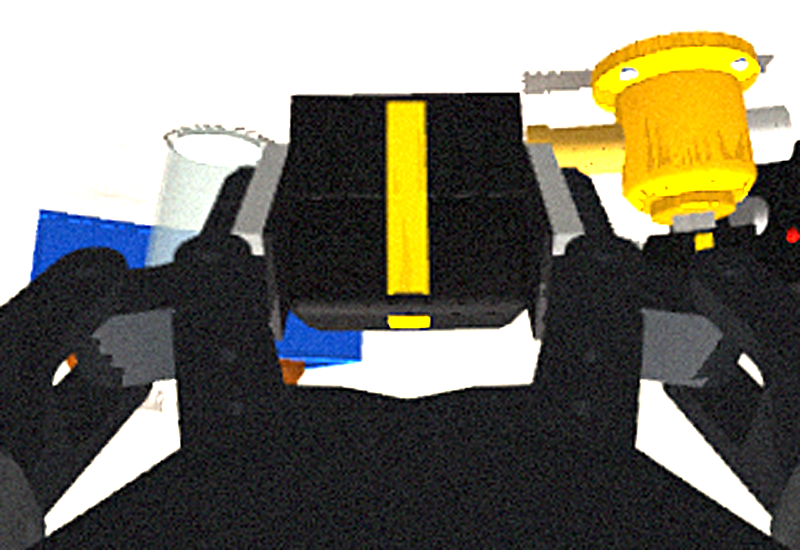

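View pics/c5s.png

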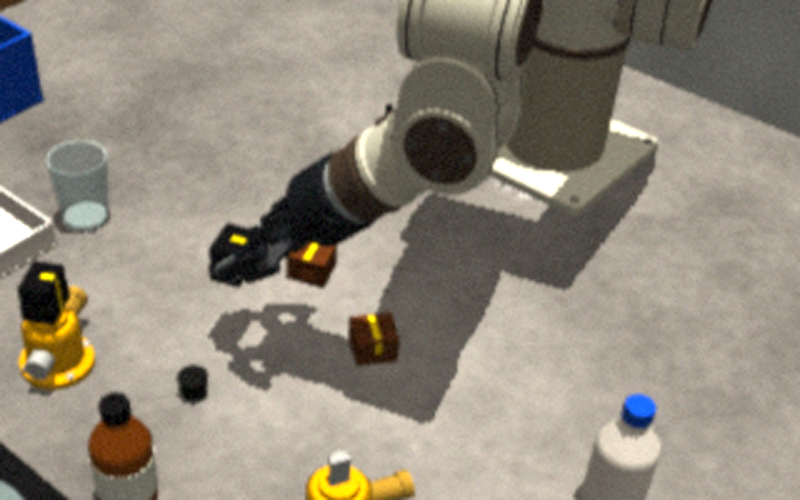

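Request:
arm_command:
  motion: [0.003,-0.02,-0.01,0,0,0,0,0.005,-0.04,-0.025,0,0,0,0,0.005,-0.04,-0.045,0,0,0,0,0.005,-0.04,-0.06,0,0,0,0,0.005,-0.04,-0.07,0,0,0,0,0.005,-0.04,-0.074,0,0,0,0,0.005,-0.04,-0.074,0,0,0,0]

```text
time: 8.25
eef_pos: [0.5038, -0.0966, 0.0285]
eef_rot: [1.402, 1.993, -0.581]
wrist_force: [0.7, 0.4, -0.5]
width: 0.501
```

```bash
python3 - <<'E'
from st import *
st();snap("scene","scene6");crop("scene6",220,120,380,240,5,"c6s",2)
E
```

```text
t 8.25 pos [ 0.5038 -0.0966  0.0285] x [-0.2387  0.6657 -0.707 ] y [0.9412 0.3377 0.0002] z [ 0.2389 -0.6654 -0.7072] yaw_y 19.73892448869571
q [ 0.2176  0.5017 -0.5678  0.3752 -0.7773  1.3923] F [ 0.6786  0.4162 -0.4662] w 0.5013052614238979
```

View pics/c6s.png

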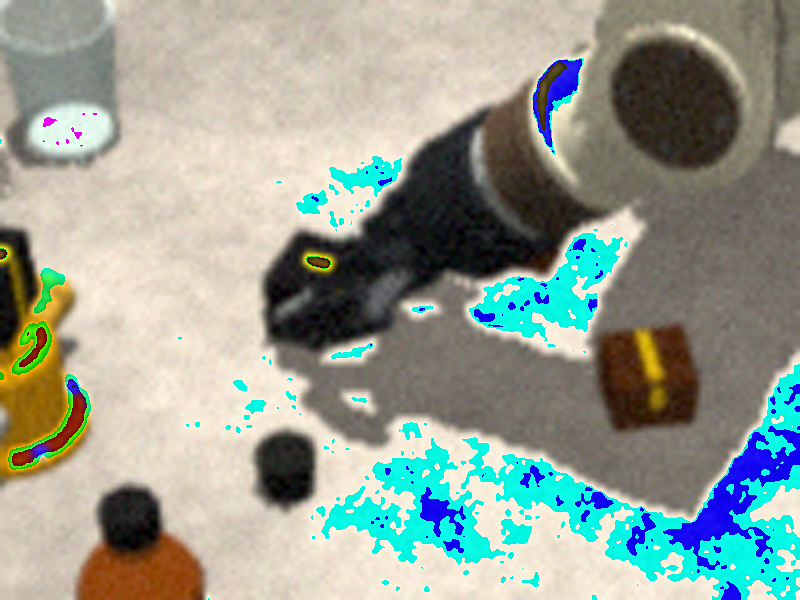

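Request:
arm_command:
  motion: [0,0,-0.002,0,0,0,0,0,0,-0.003,0,0,0,0,0,0,-0.004,0,0,0,0]

```text
time: 8.68
eef_pos: [0.5037, -0.0965, 0.0244]
eef_rot: [1.402, 1.993, -0.58]
wrist_force: [0.1, -0.9, -0.3]
width: 0.504
```

Request:
arm_command:
  motion: [0,0,-0.001,0,0,0,0,0,0,-0.002,0,0,0,0,0,0,-0.002,0,0,0,0]

```text
time: 9.05
eef_pos: [0.5035, -0.0965, 0.0222]
eef_rot: [1.402, 1.993, -0.581]
wrist_force: [-0.6, 0.2, -0.7]
width: 0.505
```

Request:
arm_command:
  motion: [0,0,-0.001,0,0,0,0,0,0,-0.001,0,0,0,0]

```text
time: 9.3
eef_pos: [0.5037, -0.0966, 0.0215]
eef_rot: [1.402, 1.992, -0.581]
wrist_force: [0.2, -0.6, 0.4]
width: 0.506
```

```bash
sed -i 's/INTER_CUBIC)\*g/INTER_CUBIC).astype(float)*g/' h.py; python3 - <<'E'
from st import *
st();snap("wrist","wrist7");crop("wrist7",160,180,480,400,2.5,"c7",2.2)
E
```

```text
t 9.3 pos [ 0.5037 -0.0966  0.0215] x [-0.2386  0.6653 -0.7074] y [0.9412 0.3378 0.0002] z [ 0.2391 -0.6658 -0.7068] yaw_y 19.74196520837011
q [ 0.2178  0.5163 -0.5719  0.3565 -0.7778  1.3924] F [ 0.2134 -0.5711  0.3772] w 0.5062222562963654
```

View pics/c7.png

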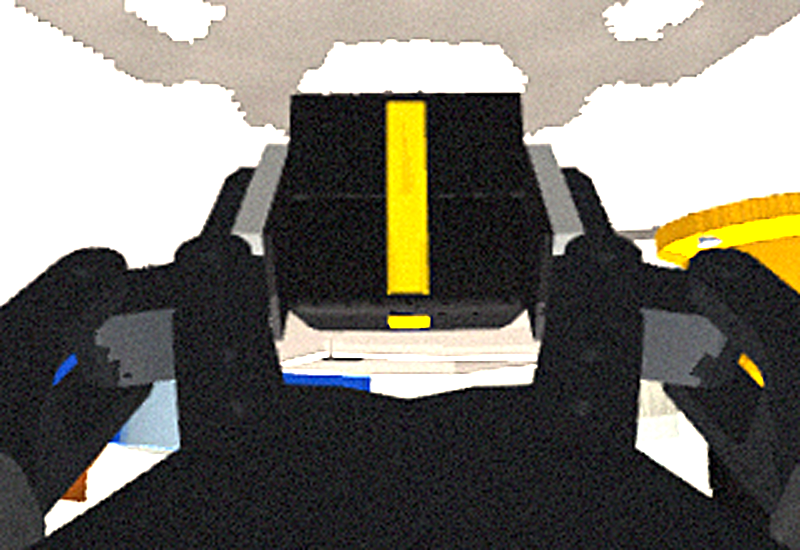

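Request:
arm_command:
  motion: [0,0,-0.001,0,0,0,0,0,0,-0.001,0,0,0,0]

```text
time: 9.6
eef_pos: [0.504, -0.0968, 0.0214]
eef_rot: [1.401, 1.99, -0.581]
wrist_force: [-3.0, 1.5, 6.5]
width: 0.507
```

Request:
arm_command:
  motion: [0,0,-0.001,0,0,0,0,0,0,-0.001,0,0,0,0]

```text
time: 9.85
eef_pos: [0.5043, -0.0971, 0.0214]
eef_rot: [1.4, 1.988, -0.582]
wrist_force: [-4.5, 1.7, 11.0]
width: 0.505
```

Request:
arm_command:
  motion: [0,0,0.0015,0,0,0,0,0,0,0.0015,0,0,0,0.6,0,0,0.0015,0,0,0,0.8,0,0,0.0015,0,0,0,1,0,0,0.0015,0,0,0,1,0,0,0.0015,0,0,0,1]

```text
time: 10.6
eef_pos: [0.5036, -0.0965, 0.0207]
eef_rot: [1.402, 1.993, -0.581]
wrist_force: [0.7, 0.2, -0.5]
width: 0.997
```

```bash
python3 - <<'E'
from st import *
st();snap("wrist","wrist8");crop("wrist8",160,180,480,400,2.5,"c8",2.2)
E
```

```text
t 10.6 pos [ 0.5036 -0.0965  0.0207] x [-0.239   0.6656 -0.707 ] y [ 0.9412  0.3378 -0.0002] z [ 0.2387 -0.6655 -0.7072] yaw_y 19.744077107129748
q [ 0.2177  0.5177 -0.5723  0.3552 -0.7773  1.3924] F [ 0.7456  0.1843 -0.4531] w 0.9970261754705332
```

View pics/c8.png

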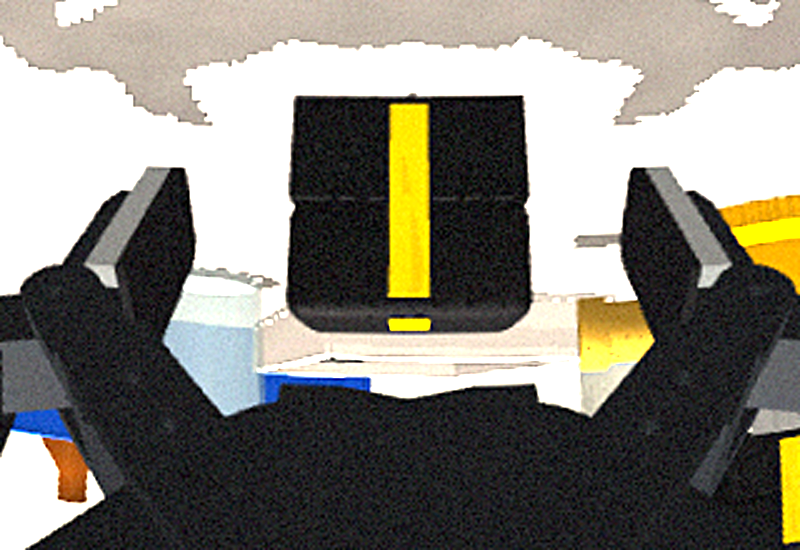

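Request:
arm_command:
  motion: [-0.007,0.02,0.021,0,0,0,1,-0.014,0.039,0.042,0,0,0,1,-0.019,0.053,0.062,7,2.5,0,1,-0.019,0.05,0.09,14,5,0,1,-0.015,0.04,0.11,21,7.6,0,1,-0.01,0.02,0.12,28,10.1,0,1,-0.003,0.005,0.12,35,12.6,0,1,0.0025,-0.006,0.12,42.35,15.2,0,1]

```text
time: 11.65
eef_pos: [0.5066, -0.1032, 0.1419]
eef_rot: [-1.808, -2.568, -0.006]
wrist_force: [-0.5, -0.0, -0.7]
width: 0.999
```

Request:
arm_command:
  motion: [0,0,0,0,0,0,1,0,0,0,0,0,0,1]

```text
time: 11.9
eef_pos: [0.5054, -0.1025, 0.1403]
eef_rot: [-1.808, -2.569, 0.002]
wrist_force: [-0.1, 0.3, 0.8]
width: 1.0
```

```bash
python3 - <<'E'
from st import *
st();snap("wrist","wrist9");crop("wrist9",250,170,400,300,5,"c9",1.8);snap("top","top9");crop("top9",320,200,420,275,7,"c9t",1.8)
E
```

```text
t 11.9 pos [ 0.5054 -0.1025  0.1403] x [-0.3376  0.9413 -0.    ] y [ 0.9413  0.3376 -0.0013] z [-0.0012 -0.0005 -1.    ] yaw_y 19.72820256551686
q [-0.1996  0.3423 -0.1394  1.0902 -0.0007  1.0269] F [-0.0792  0.2581  0.7972] w 0.9996956250657868
```

View pics/c9.png

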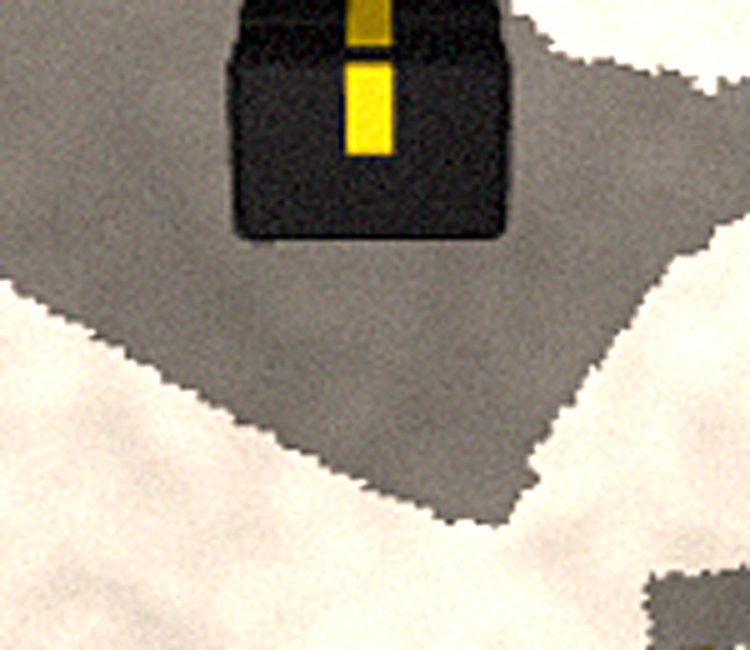

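View pics/wrist9.png

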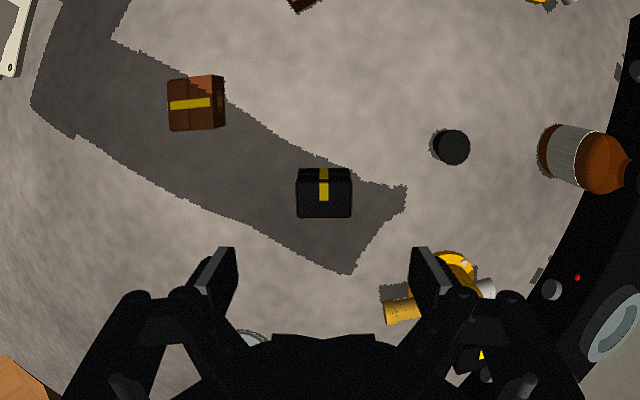

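```bash
python3 - <<'E'
from st import *
f=lambda x,y:(250+(x+.5)/5-.5,170+(y+.5)/5-.5)
W=lambda x,y:onplane("wrist9",*f(x,y),.042)
pts=[W(234,62),W(508,62),W(505,236),W(237,236)]
P=np.array(pts);print(P,P.mean(0)); print([np.linalg.norm(P[i]-P[i-1]) for i in range(4)])
a,b=W(368,62),W(370,154);print(np.degrees(np.arctan2(*(b-a)[1::-1])), np.degrees(np.arctan2(*(P[1]-P[0])[1::-1])),np.degrees(np.arctan2(*(P[2]-P[3])[1::-1])))
t=np.array([.5054,-.1025]); x=np.array([.941,.3376]);y=np.array([-.3376,.941])
d=P.mean(0)[:2]-t; print("offset jaw",d@x,"perp",d@y)
print("corners perp",(P[:,:2]-t)@y, "jaw",(P[:,:2]-t)@x)
print(bydepth("wrist9",*f(370,190)))
E
```

```text
[[ 0.4824 -0.0959  0.042 ]
 [ 0.5215 -0.0818  0.042 ]
 [ 0.5314 -0.1084  0.042 ]
 [ 0.4917 -0.1227  0.042 ]] [ 0.5068 -0.1022  0.042 ]
[np.float64(0.028390215294363533), np.float64(0.041578342350224014), np.float64(0.02839156701708411), np.float64(0.04220517674994502)]
-69.06695340459441 19.742514542004205 19.741057137582384
offset jaw 0.0013911773994069122 perp -0.0001921482819083138
corners perp [ 0.014   0.014  -0.0144 -0.0144] jaw [-0.0194  0.0222  0.0225 -0.0197]
[ 0.5089 -0.1087  0.0409]
```

View pics/c9t.png

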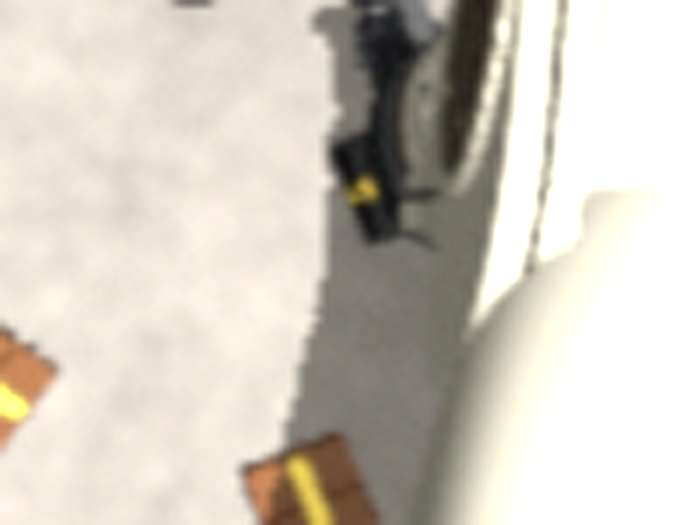

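Request:
arm_command:
  motion: [0,0,-0.025,0,0,0,1,0,0,-0.05,0,0,0,1,0,0,-0.075,0,0,0,1,0,0,-0.095,0,0,0,1,0,0,-0.107,0,0,0,1,0,0,-0.112,0,0,0,1,0,0,-0.112,0,0,0,1,0,0,-0.112,0,0,0,0.7]

```text
time: 13.0
eef_pos: [0.5068, -0.1026, 0.0296]
eef_rot: [1.807, 2.568, 0.001]
wrist_force: [-0.2, 0.6, 0.1]
width: 0.814
```

Request:
arm_command:
  motion: [0,0,0,0,0,0,0.55,0,0,0,0,0,0,0,0,0,0,0,0,0,0,0,0,0,0,0,0,0,0,0,0,0,0,0,0]

```text
time: 13.62
eef_pos: [0.5069, -0.1028, 0.0296]
eef_rot: [1.807, 2.568, 0.001]
wrist_force: [0.2, -0.0, 5.9]
width: 0.505
```

```bash
python3 - <<'E'
from st import *
st();snap("wrist","wrist10");crop("wrist10",160,180,480,400,2.5,"c10",2.2)
E
```

```text
t 13.62 pos [ 0.5069 -0.1028  0.0296] x [-0.3377  0.9413 -0.0011] y [0.9412 0.3377 0.0015] z [ 0.0018 -0.0005 -1.    ] yaw_y 19.737446766214234
q [-0.2     0.4706 -0.2757  0.8226 -0.0002  1.0263] F [ 0.2177 -0.0038  5.9097] w 0.5047530221342978
```

View pics/c10.png

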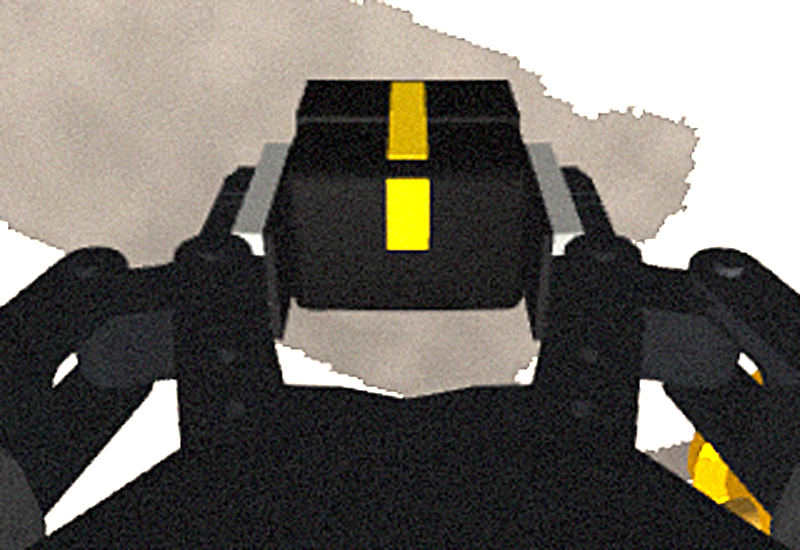

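Request:
arm_command:
  motion: [0,0,0.03,0,0,0,0,0,0,0.075,0,0,0,0,0,0,0.12,0,0,-3,0,0.01,0.02,0.15,0,0,-9,0,0.02,0.05,0.164,0,0,-15,0,0.035,0.085,0.164,0,0,-21,0,0.048,0.12,0.164,0,0,-26,0,0.062,0.155,0.164,0,0,-32,0]

```text
time: 14.68
eef_pos: [0.5679, 0.0535, 0.1921]
eef_rot: [-2.449, -1.967, 0.002]
wrist_force: [0.4, 0.2, -1.1]
width: 0.499
```

Request:
arm_command:
  motion: [0.014,0.034,0,0,0,-5,0,0.027,0.067,0,0,0,-10,0,0.04,0.1,0,0,0,-14.7,0,0.05,0.125,0,0,0,-14.7,0,0.0535,0.133,0,0,0,-14.7,0,0.0535,0.133,0,0,0,-14.7,0,0.0535,0.133,0,0,0,-14.7,0]

```text
time: 15.55
eef_pos: [0.6212, 0.1843, 0.1927]
eef_rot: [2.679, 1.641, -0.002]
wrist_force: [0.0, 0.6, -0.4]
width: 0.499
```

```bash
python3 - <<'E'
from st import *
st();snap("wrist","wrist11");crop("wrist11",270,140,380,240,7,"c11",1.3)
E
```

```text
t 15.55 pos [0.6212 0.1843 0.1927] x [ 0.4543  0.8909 -0.0009] y [ 0.8909 -0.4543 -0.0005] z [-0.0008 -0.0006 -1.    ] yaw_y -27.018519786029568
q [ 0.2886  0.5645  0.3541  1.3614 -0.0003  2.3309] F [ 0.0108  0.6108 -0.446 ] w 0.49885057675007644
```

View pics/wrist11.png

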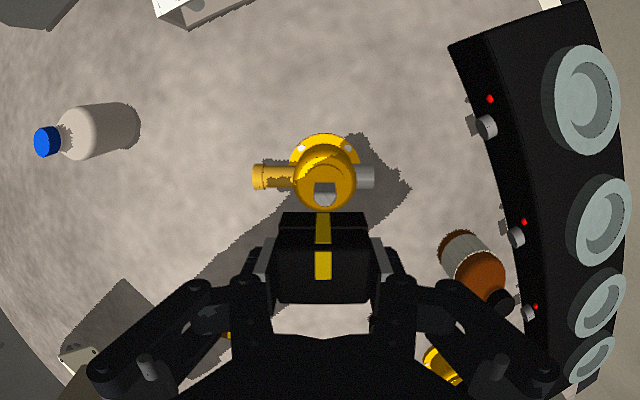

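View pics/c11.png

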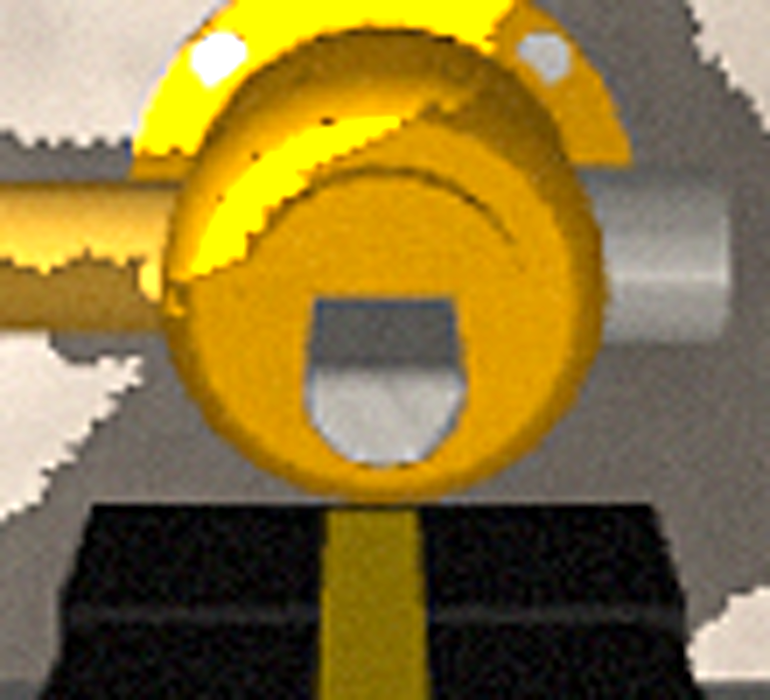

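```bash
python3 - <<'E'
from st import *
f=lambda x,y:(270+(x+.5)/7-.5,140+(y+.5)/7-.5)
t=np.array([.6212,.1843]); y=np.array([.4543,.8909]);x=np.array([.8909,-.4543])
W=lambda n,a,b,z:(onplane("wrist11",*f(a,b),z)[:2]-t)
for n,a,b,z in [("bot",384,465,.095),("flat",388,362,.095),("flat96",388,370,.096),("L",306,395,.095),("R",467,395,.095),("flatL",315,299,.066),("flatR",453,297,.066),("nozL",0,255,.034),("stub",730,258,.034),("bonnetL?",388,298,.066)]:
    d=W(n,a,b,z); print(n,"jaw",d@x*1e3,"perp",d@y*1e3)
# knob seen in grip, knob frame predicted
T=np.array([.6212,.1843,.1927]);X=np.array([*x,0]);Y=np.array([*y,0])
for pk in(0,.0006,.002):
  for q in [(0,16,0),(0,16,42),(0,16,20),(-22,16,0),(22,16,0),(0,-16,42)]:
    P=T+X*q[0]*1e-3+Y*(q[1]*1e-3+pk)+np.array([0,0,q[2]*1e-3-.0296]); u=proj("wrist11",P); print(pk,q,((u-[270,140]+.5)*7-.5).round(1))
E
```

```text
bot jaw 2.032295045596774 perp -4.584990677865412
flat jaw 2.4515348707995783 perp 7.329611949530166
flat96 jaw 2.44618858755642 perp 6.730703944933029
L jaw -6.509162230245742 perp 3.5541497838183234
R jaw 11.102117923059286 perp 3.55008280847019
flatL jaw -6.248405189049742 perp 6.394895580818961
flatR jaw 10.555414599558716 perp 6.646312409423643
nozL jaw -50.52379213882656 perp 3.911136686056211
stub jaw 49.91381313327232 perp 3.4495759773515
bonnetL? jaw 2.640245456655912 perp 6.517303071676644
0 (0, 16, 0) [362.3 514.2]
0 (0, 16, 42) [358.9 767.3]
0 (0, 16, 20) [360.9 618.7]
0 (-22, 16, 0) [ 81.1 513.4]
0 (22, 16, 0) [643.9 513.4]
0 (0, -16, 42) [ 360.5 1183.9]
0.0006 (0, 16, 0) [362.3 507. ]
0.0006 (0, 16, 42) [358.9 758.5]
0.0006 (0, 16, 20) [360.9 610.7]
0.0006 (-22, 16, 0) [ 80.7 506.3]
0.0006 (22, 16, 0) [644.2 506.3]
0.0006 (0, -16, 42) [ 360.5 1177.1]
0.002 (0, 16, 0) [362.2 490.1]
0.002 (0, 16, 42) [358.8 737.7]
0.002 (0, 16, 20) [360.8 592.1]
0.002 (-22, 16, 0) [ 79.9 489.5]
0.002 (22, 16, 0) [644.9 489.5]
0.002 (0, -16, 42) [ 360.4 1160.9]
```

Request:
arm_command:
  motion: [0.0027,0.0029,-0.01,0,0,0,0,0.0027,0.0029,-0.025,0,0,0,0,0.0027,0.0029,-0.04,0,0,0,0,0.0027,0.0029,-0.052,0,0,0,0,0.0027,0.0029,-0.06,0,0,0,0,0.0027,0.0029,-0.063,0,0,0,0,0.0027,0.0029,-0.063,0,0,0,0,0.0027,0.0029,-0.063,0,0,0,0]

```text
time: 16.6
eef_pos: [0.6247, 0.1885, 0.1305]
eef_rot: [2.678, 1.642, 0.002]
wrist_force: [-0.1, 0.2, -1.2]
width: 0.503
```

```bash
python3 - <<'E'
from st import *
st();snap("wrist","wrist12");crop("wrist12",250,140,400,320,4,"c12",1.6);snap("scene","scene12");crop("scene12",295,190,385,290,6,"c12s",1.5)
E
```

```text
t 16.6 pos [0.6247 0.1885 0.1305] x [0.4533 0.8914 0.0009] y [ 0.8914 -0.4533  0.0009] z [ 0.0012  0.0004 -1.    ] yaw_y -26.954181102353225
q [0.2931 0.606  0.2612 1.2247 0.     2.3343] F [-0.1454  0.2275 -1.213 ] w 0.5029895978366329
```

View pics/c12.png

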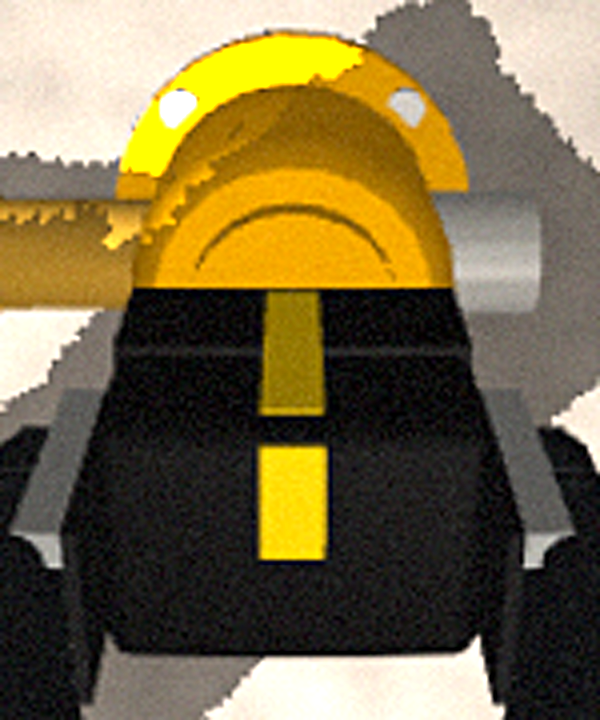

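View pics/c12s.png

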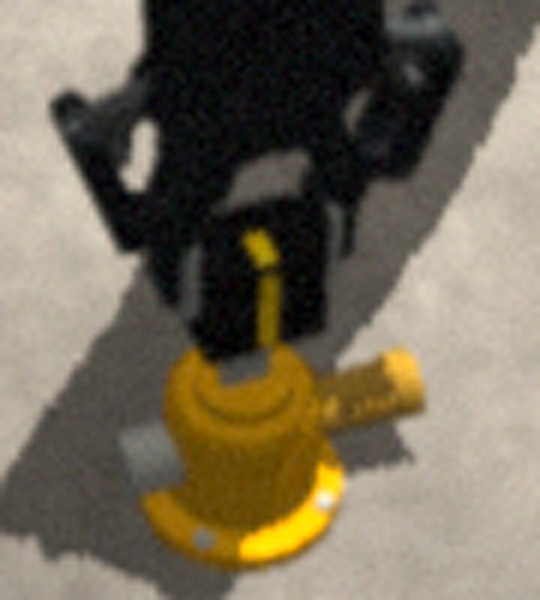

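Request:
arm_command:
  motion: [0,0,0,0,0,0,0,0,0,0,0,0,0,0]

```text
time: 16.95
eef_pos: [0.6244, 0.1884, 0.13]
eef_rot: [2.678, 1.643, 0.001]
wrist_force: [-0.3, -1.0, -1.5]
width: 0.498
```

```bash
python3 - <<'E'
from st import *
st()
p=lambda P:print((proj("wrist12",P)-[250,140]+.5)*4-.5)
# predicted knob bottom edge & bonnet outlines for measured pose
T=np.array([.6247,.1885,.1305]);x=np.array([.8914,-.4533,0]);y=np.array([.4533,.8914,0]);z=np.array([0,0,1.])
p(T+y*.0166-z*.0296); p(T+y*.0166-z*.0296-x*.022); p(T+y*.0166-z*.0296+x*.022)
# bonnet (r18,z=.066?) far edge, flange r38 z 0.. for tip at (.6240,.1872)
for t in [(.6240,.1872,0),(.6247,.1885,0)]:
  C=np.array(t); print(t); p(C+y*.018+z*.066);p(C+y*.038+z*.006)
  p(C+y*.038);
E
```

```text
t 16.95 pos [0.6244 0.1884 0.13  ] x [0.4533 0.8914 0.0002] y [ 0.8914 -0.4533  0.0002] z [ 0.0003  0.0001 -1.    ] yaw_y -26.95437285000893
q [0.293  0.6064 0.2605 1.2246 0.     2.3343] F [-0.3152 -0.9704 -1.492 ] w 0.4980440216531897
[286.5669 289.865 ]
[125.7527 289.5028]
[447.5499 289.3732]
(0.624, 0.1872, 0)
[287.1401 213.6356]
[287.9706  33.4757]
[288.0473  28.9946]
(0.6247, 0.1885, 0)
[287.3393 204.9591]
[288.132   26.4023]
[288.2053  22.0779]
```

```bash
python3 - <<'E'
from st import *
f1=lambda x,y:(270+(x+.5)/7-.5,140+(y+.5)/7-.5)
f2=lambda x,y:(250+(x+.5)/4-.5,140+(y+.5)/4-.5)
for z in(.006,.008):
  print("bolts",onplane("wrist11",*f1(218,57),z),onplane("wrist11",*f1(545,57),z),onplane("wrist12",*f2(178,108),z),onplane("wrist12",*f2(407,108),z))
for z in(.055,.06,.066):
  print("arc",z,onplane("wrist11",*f1(385,172),z),onplane("wrist12",*f2(293,207),z))
crop("wrist11",290,125,360,170,10,"c13a",1.3);crop("wrist12",270,140,375,220,7,"c13b",1.3)
E
```

```text
bolts [0.6138 0.218  0.006 ] [0.6565 0.1962 0.006 ] [0.6136 0.2175 0.006 ] [0.6563 0.1958 0.006 ]
bolts [0.6141 0.2182 0.008 ] [0.6565 0.1966 0.008 ] [0.614  0.2178 0.008 ] [0.6563 0.1963 0.008 ]
arc 0.055 [0.6323 0.2009 0.055 ] [0.632  0.2008 0.055 ]
arc 0.06 [0.6327 0.2019 0.06  ] [0.6327 0.2022 0.06  ]
arc 0.066 [0.6333 0.2031 0.066 ] [0.6335 0.2038 0.066 ]
```

View pics/c13a.png

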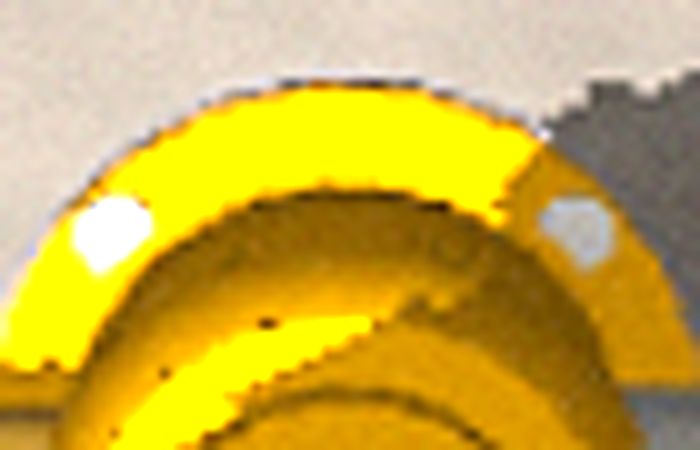

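View pics/c13b.png

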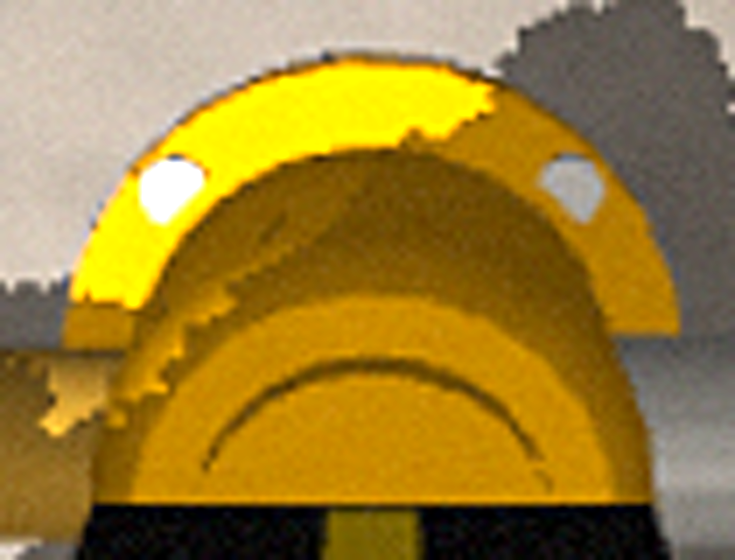

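Request:
arm_command:
  motion: [-0.0007,-0.0015,0,0,0,0,0,-0.0007,-0.0015,0,0,0,0,0,-0.0007,-0.0015,-0.002,0,0,0,0,-0.0007,-0.0015,-0.003,0,0,0,0,-0.0007,-0.0015,-0.004,0,0,0,0,-0.0007,-0.0015,-0.005,0,0,0,0]

```text
time: 17.7
eef_pos: [0.6236, 0.1869, 0.1247]
eef_rot: [-2.678, -1.643, 0.0]
wrist_force: [-0.5, -0.2, -0.1]
width: 0.501
```

Request:
arm_command:
  motion: [0,0,-0.001,0,0,0,0,0,0,-0.002,0,0,0,0,0,0,-0.002,0,0,0,0]

```text
time: 18.08
eef_pos: [0.6236, 0.1869, 0.1227]
eef_rot: [-2.678, -1.643, 0.0]
wrist_force: [0.3, 0.5, -0.7]
width: 0.503
```

Request:
arm_command:
  motion: [0,0,-0.001,0,0,0,0,0,0,-0.002,0,0,0,0,0,0,-0.003,0,0,0,0,0,0,-0.003,0,0,0,0]

```text
time: 18.58
eef_pos: [0.6235, 0.1869, 0.1196]
eef_rot: [-2.678, -1.643, 0.0]
wrist_force: [-0.3, 0.4, -1.6]
width: 0.503
```

Request:
arm_command:
  motion: [0,0,-0.002,0,0,0,0,0,0,-0.004,0,0,0,0,0,0,-0.006,0,0,0,0,0,0,-0.008,0,0,0,0,0,0,-0.01,0,0,0,0,0,0,-0.011,0,0,0,0,0,0,-0.011,0,0,0,0]

```text
time: 19.45
eef_pos: [0.6236, 0.1869, 0.1087]
eef_rot: [-2.678, -1.642, 0.0]
wrist_force: [0.4, -0.1, -0.4]
width: 0.501
```

```bash
python3 - <<'E'
from st import *
st();snap("scene","scene14");crop("scene14",295,190,385,290,6,"c14s",1.5)
E
```

```text
t 19.45 pos [0.6236 0.1869 0.1087] x [ 0.4533  0.8914 -0.0001] y [ 0.8914 -0.4533 -0.0001] z [-0.0002 -0.     -1.    ] yaw_y -26.95540680321494
q [0.2911 0.6196 0.2261 1.1774 0.     2.3324] F [ 0.3957 -0.1252 -0.4445] w 0.5007130880376123
```

View pics/c14s.png

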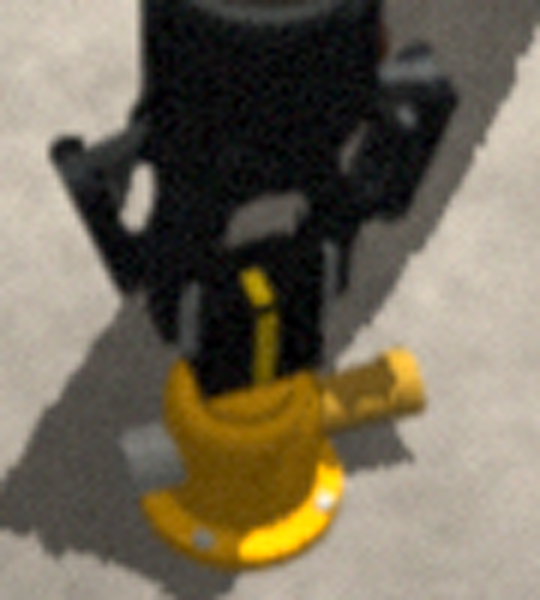

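Request:
arm_command:
  motion: [0,0,-0.001,0,0,0,0,0,0,-0.002,0,0,0,0,0,0,-0.003,0,0,0,0,0,0,-0.003,0,0,0,0]

```text
time: 20.0
eef_pos: [0.6236, 0.1869, 0.1058]
eef_rot: [2.678, 1.643, -0.0]
wrist_force: [0.2, 0.8, -0.4]
width: 0.507
```

Request:
arm_command:
  motion: [0,0,-0.001,0,0,0,0,0,0,-0.0015,0,0,0,0,0,0,-0.0015,0,0,0,0]

```text
time: 20.38
eef_pos: [0.6237, 0.1869, 0.1054]
eef_rot: [2.678, 1.642, 0.001]
wrist_force: [-1.8, -0.0, 5.6]
width: 0.507
```

Request:
arm_command:
  motion: [0,0,-0.0015,0,0,0,0,0,0,-0.003,0,0,0,0,0,0,-0.0045,0,0,0,0,0,0,-0.006,0,0,0,0,0,0,-0.006,0,0,0,0]

```text
time: 21.0
eef_pos: [0.6237, 0.1869, 0.1003]
eef_rot: [2.678, 1.642, 0.002]
wrist_force: [-4.5, -1.5, 10.3]
width: 0.502
```

Request:
arm_command:
  motion: [0,0,-0.001,0,0,0,0,0,0,-0.002,0,0,0,0,0,0,-0.0025,0,0,0,0,0,0,-0.0025,0,0,0,0,0,0,-0.0025,0,0,0,0]

```text
time: 21.62
eef_pos: [0.6237, 0.1869, 0.0983]
eef_rot: [2.678, 1.642, 0.003]
wrist_force: [-4.8, -1.7, 11.1]
width: 0.505
```

```bash
python3 - <<'E'
from st import *
st();snap("scene","scene15");crop("scene15",295,190,385,290,6,"c15s",1.5);snap("wrist","wrist15");crop("wrist15",250,140,400,320,4,"c15",1.6);snap("top","top15")
st()
E
```

```text
t 21.62 pos [0.6237 0.1869 0.0983] x [0.4533 0.8914 0.0012] y [ 0.8914 -0.4533  0.0013] z [ 0.0017  0.0005 -1.    ] yaw_y -26.95334663963056
q [0.2912 0.6266 0.21   1.1524 0.     2.3324] F [-4.8486 -1.7304 11.0771] w 0.5048561690995523
t 21.77 pos [0.6237 0.1869 0.0983] x [0.4533 0.8914 0.0012] y [ 0.8914 -0.4533  0.0013] z [ 0.0017  0.0005 -1.    ] yaw_y -26.956105983130293
q [ 0.2911  0.6266  0.21    1.1525 -0.      2.3324] F [-4.536  -1.8304 10.9702] w 0.5051053041099073
```

View pics/scene15.png

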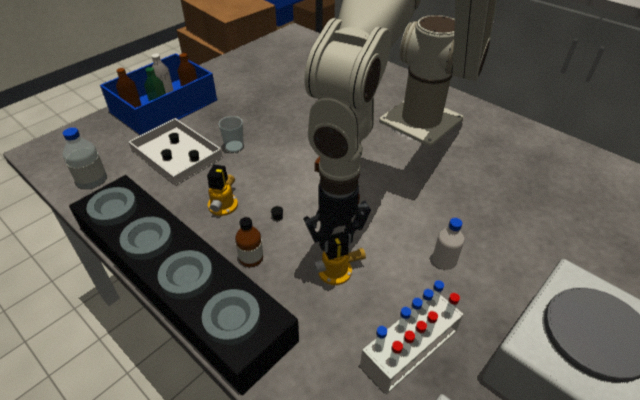

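View pics/c15s.png

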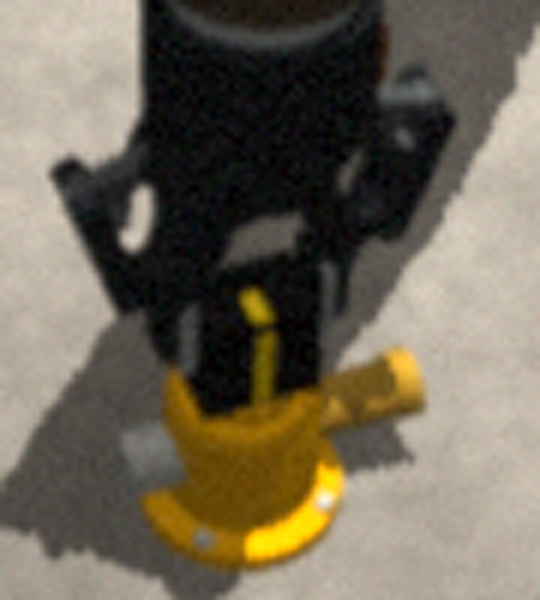

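View pics/c15.png

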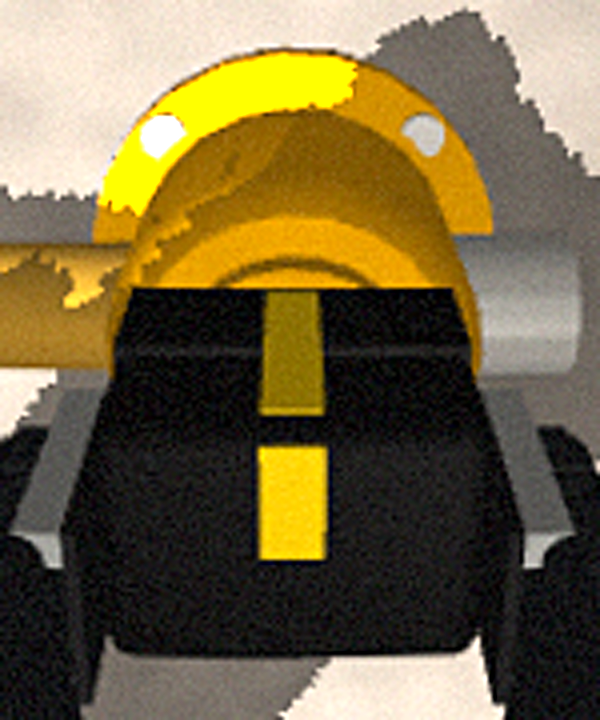

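Request:
arm_command:
  motion: [0,0,-0.0004,0,0,0,0,0,0,-0.0004,0,0,0,0,0,0,-0.0004,0,0,0,0,0,0,-0.0004,0,0,0,0]

```text
time: 22.28
eef_pos: [0.6237, 0.1869, 0.098]
eef_rot: [2.678, 1.642, 0.003]
wrist_force: [-4.0, -1.8, 10.1]
width: 0.505
```

View pics/top15.png

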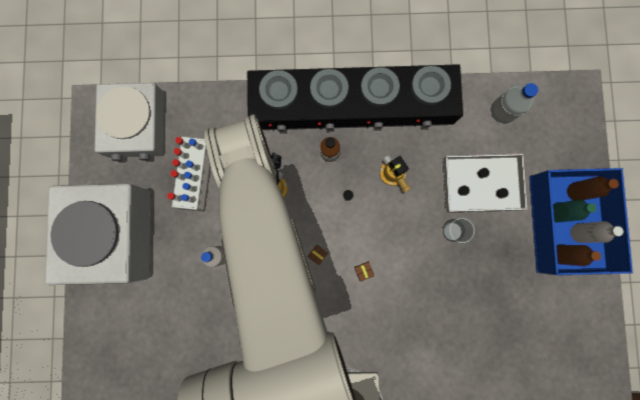

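```bash
python3 - <<'E'
from st import *
from bench import r
st(); print(r.job_done())
E
```

```text
t 22.27 pos [0.6237 0.1869 0.098 ] x [0.4533 0.8914 0.0013] y [ 0.8914 -0.4533  0.0013] z [ 0.0017  0.0005 -1.    ] yaw_y -26.95509654013456
q [0.2912 0.6268 0.2095 1.1517 0.     2.3324] F [-4.0099 -1.7898 10.1287] w 0.5046870854546583
the job is handed in; nothing more can be done
None
```

The knob is on the bare spindle, fully home and pressed about 7.4 of its 8 mm of travel. I handed the job in at 22.3 s with the gripper still holding it down.

I gripped the lying knob, tipped it 90° and stood it bore down on the bench. I then regripped it from above, turned it about 47° to match the D-shaped spindle, slid it on and pressed it down.

**What the last checks showed:**
- **Fit:** it slid on with no noticeable force. Resistance began at 5.6 N with the knob's underside about 76 mm above the bench, which matches the home height.
- **Grip:** in the wrist picture just before the last 0.3 mm of pressing, the knob sits in the jaws exactly as before insertion, so it had not slipped.
- **Surroundings:** in the last top view the stopper, bottles, beaker, rack, neighbour outlet and brown look-alikes are where they started.

**Disagreement:** the final vertical force read 10–11 N, while a spring pressed 7.4 mm should give about 12 N. By force alone the travel would be nearer 5–6 mm. I relied on the position reading, because force readings at rest vary by about 1 N and the spring figures are approximate. There was also a steady sideways force of about 4 N at the wrist.

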